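# Seat a handle blank in a boring jig's V-block and hold it down

## Task

Get the tool-handle blank ready for boring: first push the V-block of the boring jig down into its base until it is fully home. Then take the thick blank with the steel ferrule and lay it centrally in the V, ferrule towards the metal guide plate, and press it firmly down onto both sides of the V; finish while still holding it pressed there, without letting go. Leave the thin blank and the other things on the bench where they are.

Things in the scene. Friction and masses are not known exactly. Their poses are not given: they have to be found in the camera images.
- blank: thick turned handle blank, loose, lying on its side: pale-wood cylinder, 40 mm diameter, 110 mm long, with a 34 mm diameter, 20 mm long steel ferrule on one end (130 mm in all), 0.15 kg. Origin on its axis at mid-length; x along the axis to the ferrule (wood x = -65 to +45 mm, ferrule +45 to +65). Axis 20 mm above the bench; at the start its yaw is 0.75 to 1.35 (ferrule ahead and to the left)
- ferrule_end (a point): centre of the end face of the blank's ferrule, 65 mm from the blank's origin along its axis
- thin_blank: another handle blank, to be left alone: plain pale-wood cylinder, 24 mm diameter, 150 mm long, no ferrule, loose, lying on its side. Origin at its middle on its axis, x along the axis. One blank lies left of the jig and the other right of it, either way round.
- jig: wooden boring jig, fixed: dark base frame 190 x 100 mm, 20 mm high, the V-block between its rails, an upright metal guide plate at its +x end (64 mm wide, top at 86 mm, inner face at x = +80 mm, 14 mm hole at the height of the seated blank's axis). Origin at the centre of its underside; x along the V to the guide plate, z up. Yaw within 0.35 rad of world +x
- v_insert (a joint): how far the V-block is pushed down into the base, m: 0 fully proud, 0.010 fully home (its flange then lies on the base rails, hard stop). Slides straight down without tilting and stays where left: needs about 5 N to push, no spring. Starts between 0 and 0.003
- v_bed (a point): centre of the flat bed in the middle of the V-block, a good place to push it down; moves with it (36 mm above the bench when proud, 26 mm when home). x along the V, z up. The bed is a gap 50 mm long in x, 94 mm wide and open at both sides, between V cheeks that stand 20 mm above it; fingers can go down into it beside a blank lying in the V
- v_seat (a point): where the blank's axis lies when seated on both flanks: 30.3 mm straight above v_bed, moves with the V-block (56.3 mm above the bench when home). x along the V to the guide plate, y to the left, z up. Laid centrally, the blank's origin is here and its ferrule stops 15 mm short of the guide plate
- cheek_left: V flank on the +y side, pale wood, two pieces (x = -58 to -25 and +25 to +58 mm from v_seat) at 45 degrees; vertex 28.3 mm below v_seat, rim 10.6 mm below it at 17.7 mm from the middle, outer side at 39 mm. A tightly gripped blank a little off centre may stick on one flank; it rolls to the middle when the grip is eased. Origin at the jig's when proud, sinks with the V-block
- cheek_right: the same flank on the -y side
- wax_tin: bystander: round tin beyond the jig at the right, 71 mm diameter, 29 mm high; origin at the centre of its underside
- spanner: bystander: flat steel spanner, 179 x 32 x 8 mm; origin at the centre of its underside, y along it
- masking_tape: bystander: roll of tape lying flat left of the blanks, 104 mm diameter, 25 mm high; origin at the centre of its underside
- oil_can: bystander: brass oil can beyond the jig, 67 mm diameter, 150 mm high with its thin spout upright; origin at the centre of its underside

How it is judged:
On the way, in this order (a step that is already met when the one before it is completed fails the run):
1. the V-block is pushed fully home while no blank is in it (value of joint v_insert above 0.0085 m and distance between blank and v_seat above 0.08 m), for 0.1 s.
2. the thick blank is picked up (height (world z) of blank above 0.06 m and contact force between the fingers and blank above 2 N), for 0.1 s.
At the end, for the whole second after the job is handed in: Still holding: the blank presses each flank with over 3 N, fingers on it with over 4 N; axis within 2.5 mm of the seat in height and sideways, 0.06 rad of the V; ferrule to the guide plate, within 15 mm of central; at rest; V-block within 1.5 mm of home; bystanders moved under 30 mm (y of blank in the frame of v_seat between -0.0025 and 0.0025 m and z of blank in the frame of v_seat between -0.0025 and 0.0025 m and x of ferrule_end in the frame of v_seat between 0.05 and 0.08 m and angle between the x axis of blank and the x axis of v_seat, either way round below 0.06 rad and value of joint v_insert above 0.0085 m and contact force between blank and cheek_left above 3 N and contact force between blank and cheek_right above 3 N and contact force between the fingers and blank above 4 N and linear speed of blank below 0.02 m/s); the arm keeps its last pose, push and grip.
It fails at once if a bystander is moved by more than 30 mm (distance of any of thin_blank, wax_tin, spanner, masking_tape, oil_can from where it was at the start of the episode above 0.03 m).
It also fails if it takes over 48 s, if anything falls off the work surface, if the arm or the gripper's body presses on something with over 40 N, if the wrist force passes 120 N, or if a joint passes its speed limit or range.

## Robot

A 6-joint arm with a two-finger parallel gripper is mounted at the origin on a cart in front of the work surface, level with it; the furniture and walls round the work are solid. World frame = base frame: x ahead of the robot, y to its left, z up, the work surface at z = 0. Lengths are in m, angles in rad, forces in N, time in s.
With the tool pointing down it reaches from about 0.25 to 0.725 m from the base axis. Payload 4 kg.
Tool frame: the origin (TCP) lies between the finger pads; the fingertips stand 25 mm ahead of it and the grasp point (between the pads) lies 6 mm ahead of it; z points along the fingers, y is the line along which they close (so a half turn about z gives the same grasp; the last joint's range is limited). The gripper opens to 85 mm and grips with 20 to 120 N. Pads are 22 mm wide; open, the fingers measure 114 mm over their backs; the gripper's body (76 mm by 85 mm) begins 54 mm behind the grasp point. The pads swing forward as they close: fully open they stand 13 mm farther back than shut.
Start: joints at [-1.175, 0.241, 0.005, 1.335, 0, 1.571], TCP at [0.193, -0.461, 0.256] pointing down, gripper open.
Joint ranges: [-2.72, 2.72], [-1.05, 1.87], [-1.09, 1.28], [-1.99, 2.15], [-1.42, 1.44], [-3.14, 3.14]. Speed limits (rad/s): [2.79, 2.79, 3.14, 3.14, 3.14, 3.14].

## Interface

Orientations are given as a rotation vector (axis times angle).
In Python, from rig import get_state, grab_frame, job_done gives the robot as it stands.
- The arm moves only by the tool step_arm, never from a script. Its argument "commands" is a list of rows, each a list of 7 numbers: the shift along the tool's x, y, z in mm, then the turn, a rotation vector about the tool's x, y, z in rad, then the finger opening in mm, from 0 to 85.4. In form: [[tx, ty, tz, rx, ry, rz, grip], ...]. A call has 1 to 10 rows; each row is the pose to reach, as a shift and turn from the pose commanded when the call began, along the tool's axes at that moment; what a row does not reach only later rows make up. A row lasts 1/8 s, in which the tool goes at most 62.5 mm and 10.7 degrees, less where a joint would pass 70% of its speed; a pose out of reach is approached as far as the arm can. A call with a gripper value outside its range is refused whole. The fingers move at their own pace and stop on an object; the grip force is fixed at half the most. Time passes only in rows, so rows that repeat a pose let the fingers close. It gives the time, the measured TCP pose, the force, the opening and the grip force at its end, in the units of the state.
- get_state(): the state, without advancing time (a new reading comes with each control period).
- grab_frame(name): name is "scene" or "top"; returns a dict with "color" (480x640x3 uint8, red, green, blue), "range_z" (480x640 float32, m along the optical axis (not along the pixel's ray), 0 where there is no reading), "camera_matrix" (3x3 intrinsics, pixels), "T" (4x4, takes a point from camera to world coordinates). Camera axes: x right, y down, z forward; pixel columns grow to the right and rows downward; lengths in m; the calibration is good to about 2 mm. A picture is of the moment at which its call begins.
- job_done(): hands the job in; it is judged then, once.
The state is a dict: "time": time; "q": joint angles; "qvel": joint speeds; "joint_torque": joint torques, N m; "ee_pos": TCP position; "orientation": TCP orientation; "wrist_force": force on the tool from outside, world axes, zero at the start; "moment": the same for the moment, N m; "finger_gap": opening from 0.0 (shut) to 1.0 (fully open); "gripper_force": force on a finger pad.
Only numpy, scipy, OpenCV 4.12 (cv2) and the standard library are available. Lean on these libraries where they do the work, as an engineer would, in place of code of your own. Each camera call takes 0.05 s, during which the arm holds its last target. There are 200 camera calls.

## Working session

There is one attempt and no reset: what is moved stays moved. The work goes in short steps, Python scripts to look and compute and a tool call to move; the robot and the scene stay as the last step left them, time stands still between calls to the robot, and variables do not carry over. Pictures are saved under pics/ and viewed, at most 10 in all, crops included, and the job is handed in when it is done.

Besides the shell and the picture viewer there is one more tool, called as a command line: name --pt "numbers of a row" for each row, then --argument value for the rest. step_arm: Moves the arm, as the interface text tells. Its arguments: {"type":"object","properties":{"commands":{"type":"array"}},"required":["commands"]}

```bash
mkdir -p pics; cat > h.py <<'E'
import numpy as np,cv2
from rig import *
def snap(n):
    f=grab_frame(n); np.savez(''+n+'.npz',**f); return f
def cloud(f):
    z=f['range_z'];K=f['camera_matrix'];v,u=np.mgrid[:480,:640]
    P=np.stack([(u-K[0,2])/K[0,0]*z,(v-K[1,2])/K[1,1]*z,z],-1)
    return P@f['T'][:3,:3].T+f['T'][:3,3]
E
python3 - <<'E'
from h import *
print(get_state())
for n in('top','scene'):
    f=snap(n);cv2.imwrite(f'pics/{n}0.png',f['color'][...,::-1]);print(f['T'].round(3),f['camera_matrix'].round(1))
E
```

```text
{'time': 0.0, 'q': array([-1.17501582e+00,  2.41415123e-01,  3.73508902e-03,  1.33518553e+00,
       -2.18803997e-05,  1.57080025e+00]), 'qvel': array([-0.00098873,  0.00078573,  0.00148393, -0.00184525, -0.00023762,
        0.00041254]), 'joint_torque': array([ 6.91492414e-05, -3.72318292e+01,  2.52406257e+01,  1.69341668e-02,
        4.62652031e-05,  2.95126569e-06]), 'ee_pos': array([ 0.19253903, -0.46082479,  0.25541597]), 'orientation': array([-3.07829598e+00, -6.17236827e-01,  6.72294720e-04]), 'wrist_force': array([-0.16728886,  0.47691974, -0.06219975]), 'moment': array([ 0.04148081, -0.01448942, -0.0254966 ]), 'gripper_force': 0.0, 'finger_gap': 0.9992661370419441}
[[-0.003 -0.995  0.095  0.414]
 [-1.     0.    -0.025  0.028]
 [ 0.025 -0.095 -0.995  1.048]
 [ 0.     0.     0.     1.   ]] [[462.8   0.  320.9]
 [  0.  462.8 240.4]
 [  0.    0.    1. ]]
[[-0.781 -0.377  0.498 -0.074]
 [-0.625  0.482 -0.615  0.725]
 [-0.008 -0.791 -0.612  0.759]
 [ 0.     0.     0.     1.   ]] [[502.2   0.  322.4]
 [  0.  502.2 235.9]
 [  0.    0.    1. ]]
```

View pics/top0.png

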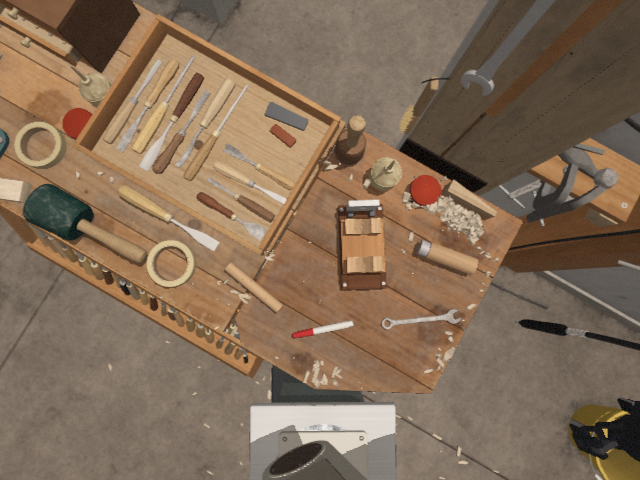

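View pics/scene0.png

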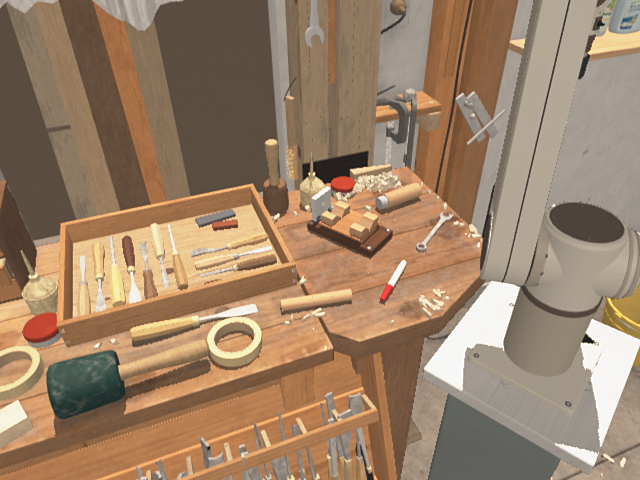

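The top view shows the thick blank right of the jig at about (447,257), with its ferrule at (423,249). The jig is at (362,248) with the plate at the top (360,209). The thin blank is at left (253,287), the wax tin at (426,190) and the spanner at (420,320).

```bash
python3 - <<'E'
from h import *
P={}
for n in('top','scene'):
    f=dict(np.load(n+'.npz'));C=cloud(f);P[n]=(C,f['color'])
C,col=P['top']
big=cv2.resize(col[190:310,320:500],None,fx=4.4,fy=4.4,interpolation=cv2.INTER_CUBIC);cv2.imwrite('pics/top_crop.png',big[...,::-1])
for (u,v) in [(362,248),(362,228),(362,264),(447,257),(423,249),(365,209),(340,300)]: print(u,v,C[v,u].round(4))
# blank: points in window, height 12..45mm
for n in P:
    Q=P[n][0].reshape(-1,3)
    m=(Q[:,2]>.024)&(Q[:,2]<.046)&(Q[:,1]<-.155)&(Q[:,1]>-.34)&(Q[:,0]>.30)&(Q[:,0]<.46)
    B=Q[m]; 
    (cx,cy),(w,h),a=cv2.minAreaRect((B[:,:2]*1000).astype(np.float32)); print(n,'blank',len(B),cx,cy,w,h,a,np.percentile(B[:,2],98))
    for nm,lo,hi in (('base',.015,.024),('V',.03,.034),('cheek',.048,.06),('plate',.07,.09)):
        m=(Q[:,2]>lo)&(Q[:,2]<hi)&(Q[:,1]<.02)&(Q[:,1]>-.13)&(Q[:,0]>.28)&(Q[:,0]<.53)
        B=Q[m]
        if len(B)>5: print(n,nm,len(B),cv2.minAreaRect((B[:,:2]*1000).astype(np.float32)),np.median(B[:,2]))
E
```

```text
362 248 [ 0.4934 -0.088   0.0341]
362 228 [ 0.5373 -0.0881  0.0376]
362 264 [ 0.4579 -0.0869  0.0399]
447 257 [ 0.4729 -0.2737  0.0415]
423 249 [ 0.4909 -0.2224  0.0368]
365 209 [ 0.579  -0.0947  0.0415]
340 300 [ 0.3788 -0.0409  0.0009]
top blank 242 447.9178771972656 -303.18023681640625 73.37458038330078 23.994295120239258 89.84733581542969 0.042755127092638755
top base 779 ((401.737548828125, -65.73384094238281), (119.35113525390625, 230.819091796875), 74.73778533935547) 0.020383881289249173
top V 174 ((483.45526123046875, -84.85521697998047), (86.361328125, 90.28526306152344), 89.63594818115234) 0.033318971103903916
top cheek 493 ((485.447021484375, -89.06587219238281), (89.24520111083984, 77.64723205566406), 1.8237204551696777) 0.05480638169634966
scene blank 152 448.7620544433594 -299.3756103515625 74.28108215332031 22.971450805664062 89.2479476928711 0.0420342362951779
scene base 674 ((407.27532958984375, -66.76566314697266), (120.68168640136719, 231.19076538085938), 75.92411041259766) 0.02004502541264558
scene V 138 ((484.7371520996094, -84.62486267089844), (91.50437927246094, 89.95562744140625), 2.0847766399383545) 0.03325561596841192
scene cheek 295 ((485.53076171875, -88.22056579589844), (90.71731567382812, 80.67269134521484), 1.65935480594635) 0.05367832662636873
```

View pics/top_crop.png

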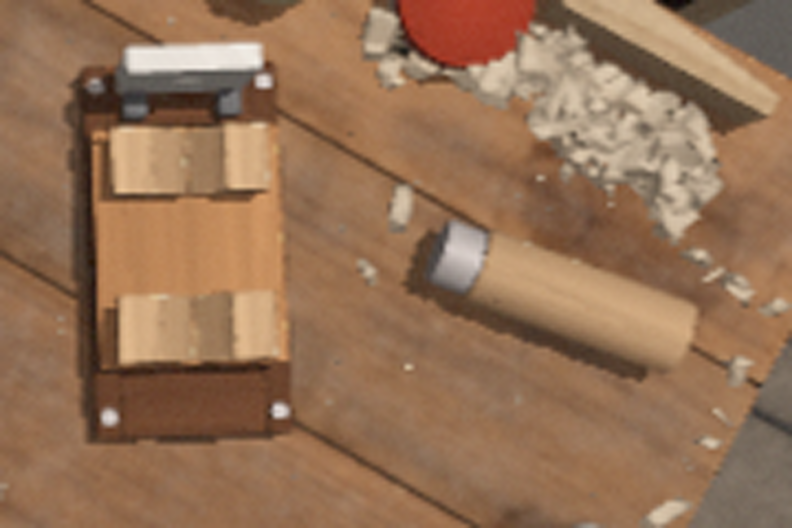

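The enlarged crop shows the jig almost aligned with world x (tilted slightly left). The blank runs from its ferrule at (440,258) to its butt at (685,335). My height windows clipped both the jig and the blank, so I'm refitting with wider ones.

```bash
python3 - <<'E'
from h import *
for n in('top','scene'):
    f=dict(np.load(n+'.npz'));C=cloud(f);Q=C.reshape(-1,3)
    m=(Q[:,2]>.012)&(Q[:,2]<.046)&(Q[:,1]<-.18)&(Q[:,1]>-.36)&(Q[:,0]>.42)&(Q[:,0]<.525)
    M=cv2.connectedComponentsWithStats(m.reshape(480,640).astype(np.uint8))
    k=1+M[2][1:,4].argmax();B=Q[(M[1]==k).ravel()]
    print(n,'blank',len(B),cv2.minAreaRect((B[:,:2]*1000).astype(np.float32)),np.percentile(B[:,2],98))
    T=B[B[:,2]>.036]; c=T[:,:2].mean(0);d=np.linalg.svd(T[:,:2]-c)[2][0]
    d*=np.sign(d[1]);s=(B[:,:2]-c)@d; print('  line yaw',np.arctan2(d[1],d[0]),'ctr',c,'ends',np.percentile(s,[.5,99.5]),c+d*np.mean(np.percentile(s,[.5,99.5])))
    for nm,lo,hi in (('bed',.031,.038),('cheek',.048,.06),('plate',.07,.095)):
        m=(Q[:,2]>lo)&(Q[:,2]<hi)&(Q[:,1]<-.03)&(Q[:,1]>-.15)&(Q[:,0]>.38)&(Q[:,0]<.62)
        B=Q[m]; print(n,nm,len(B),cv2.minAreaRect((B[:,:2]*1000).astype(np.float32)) if len(B)>5 else '',np.percentile(B[:,2],[5,50,95]))
E
```

```text
top blank 1055 ((474.7572937011719, -277.0211181640625), (131.25933837890625, 39.512306213378906), 69.61363983154297) 0.04330008264908046
  line yaw 1.2160616430253337 ctr [ 0.47359595 -0.27998062] ends [-0.06098451  0.06829009] [ 0.47486472 -0.27655526]
top bed 1146 ((514.6140747070312, -88.22447967529297), (151.50942993164062, 94.36895751953125), 1.9169244766235352) [0.03244542 0.03542297 0.03753244]
top cheek 842 ((512.484375, -88.20498657226562), (143.3473358154297, 77.64723205566406), 1.8237203359603882) [0.0492052  0.05472143 0.05798426]
top plate 217 ((584.6487426757812, -85.42382049560547), (12.57103157043457, 64.22709655761719), 2.186363458633423) [0.07459557 0.0867188  0.08955996]
scene blank 691 ((487.5865783691406, -277.63702392578125), (137.14120483398438, 89.79197692871094), 83.36234283447266) 0.042165350748184616
  line yaw 1.2656555320699683 ctr [ 0.47255479 -0.27930072] ends [-0.0602507   0.07076127] [ 0.47413362 -0.2742882 ]
scene bed 651 ((515.5670166015625, -87.04630279541016), (156.67999267578125, 97.6449203491211), 2.410862445831299) [0.03212974 0.03490404 0.03749732]
scene cheek 539 ((515.4419555664062, -86.34577941894531), (150.64382934570312, 82.54645538330078), 1.7235850095748901) [0.04879469 0.05385929 0.05730058]
scene plate 175 ((586.1334228515625, -84.36917877197266), (18.066085815429688, 67.72892761230469), 1.2359154224395752) [0.07182407 0.08378682 0.08796523]
```

```bash
cat >> h.py <<'E'
from scipy.spatial.transform import Rotation as R
def go(x,y,z,yaw):
    s=get_state();A=R.from_rotvec(s['orientation'])
    B=R.from_euler('z',yaw)*R.from_rotvec([np.pi,0,0])
    print('t',s['time'],'tcp',s['ee_pos'].round(4),'F',s['wrist_force'].round(1),'gap',round(s['finger_gap']*85.4,1),'gf',s['gripper_force'],'q',s['q'].round(2))
    print('shift mm',(A.inv().apply(np.array([x,y,z])-s['ee_pos'])*1000).round(1),'turn',(A.inv()*B).as_rotvec().round(3))
E
python3 - <<'E'
from h import *
for n in('top','scene'):
    C=cloud(dict(np.load(n+'.npz')));Q=C.reshape(-1,3)
    c,s=np.cos(.033),np.sin(.033);d=Q[:,:2]-[.499,-.0882];J=np.c_[d@[c,s],d@[-s,c]]
    m=(Q[:,2]>.049)&(Q[:,2]<.06)&(abs(J[:,1])<.05)&(abs(J[:,0])<.068);print(n,'cheek x',np.percentile(J[m,0],[1,99]).round(4),'y',np.percentile(J[m,1],[1,99]).round(4))
    print(np.histogram(J[m,0],np.arange(-.068,.069,.008))[0])
    m=(Q[:,2]>.0295)&(Q[:,2]<.039)&(abs(J[:,1])<.06)&(abs(J[:,0])<.02);print('bed z',np.median(Q[m,2]),'y',np.percentile(J[m,1],[1,99]))
    m=(abs(Q[:,0]-.528)<.015)&(abs(Q[:,1]+.295)<.02);print('shavings',np.percentile(Q[m,2],[5,50,95]))
go(.499,-.088,.13,.033)
E
```

```text
top cheek x [-0.0579  0.0569] y [-0.0385  0.0379]
[  0  68 104 100  89  39   0   0   0   0   0  41  95  95  84  70   0]
bed z 0.035602456313847286 y [-0.04613053  0.04609617]
shavings [-0.00144683  0.00233716  0.03018594]
scene cheek x [-0.0579  0.0576] y [-0.0387  0.0406]
[ 0 52 58 45 52 19  0  0  0  0  0 28 51 47 39 37  1]
bed z 0.035096284802819344 y [-0.04494099  0.04790856]
shavings [-0.00061671  0.00954415  0.03583676]
t 0.1 tcp [ 0.1926 -0.4609  0.2555] F [-0.2  0.1 -0.3] gap 85.6 gf 0.0 q [-1.17  0.24  0.    1.34 -0.    1.57]
shift mm [ 426.5 -225.7  125.9] turn [-0.002  0.     0.363]
```

step_arm --pt "426.5 -225.7 60 0 0 0.363 0" --pt "426.5 -225.7 60 0 0 0.363 0" --pt "426.5 -225.7 60 0 0 0.363 0" --pt "426.5 -225.7 60 0 0 0.363 0" --pt "426.5 -225.7 100 0 0 0.363 0" --pt "426.5 -225.7 126 0 0 0.363 0" --pt "426.5 -225.7 126 0 0 0.363 0" --pt "426.5 -225.7 126 0 0 0.363 0" --pt "426.5 -225.7 126 0 0 0.363 0" --pt "426.5 -225.7 126 0 0 0.363 0"

```text
time: 1.35
ee_pos: [0.4989, -0.088, 0.1295]
orientation: [3.141, 0.055, -0.004]
wrist_force: [-1.0, 1.0, 0.5]
finger_gap: 0.001
gripper_force: 0.0
```

```bash
python3 -c "
from h import *
go(.499,-.088,.066,.033)"
```

```text
t 1.35 tcp [ 0.4989 -0.088   0.1295] F [-1.   1.   0.5] gap 0.1 gf 0.0 q [-0.17  0.35 -0.19  1.03 -0.    2.93]
shift mm [ 0.3 -0.  63.5] turn [-0.     0.002  0.002]
```

step_arm --pt "0 0 50 0 0 0 0" --pt "0 0 64 0 0 0 0" --pt "0 0 68 0 0 0 0" --pt "0 0 71 0 0 0 0" --pt "0 0 74 0 0 0 0" --pt "0 0 76 0 0 0 0" --pt "0 0 78 0 0 0 0" --pt "0 0 79 0 0 0 0" --pt "0 0 79 0 0 0 0"

```text
time: 2.48
ee_pos: [0.5003, -0.0893, 0.0529]
orientation: [3.14, 0.051, 0.004]
wrist_force: [-1.0, -1.8, 5.3]
finger_gap: -0.001
gripper_force: 2.6
```

step_arm --pt "0 0 1 0 0 0 0" --pt "0 0 2 0 0 0 0" --pt "0 0 3 0 0 0 0" --pt "0 0 3 0 0 0 0"

```text
time: 2.98
ee_pos: [0.5003, -0.0893, 0.051]
orientation: [3.139, 0.051, 0.005]
wrist_force: [-4.5, -1.3, 15.4]
finger_gap: -0.001
gripper_force: 7.2
```

step_arm --pt "0 0 2 0 0 0 0" --pt "0 0 3 0 0 0 0" --pt "0 0 3 0 0 0 0"

```text
time: 3.35
ee_pos: [0.5004, -0.0894, 0.0508]
orientation: [3.139, 0.051, 0.007]
wrist_force: [-11.8, 0.6, 35.0]
finger_gap: 0.005
gripper_force: 17.8
```

```bash
python3 -c "
from h import *
go(.499,-.088,.15,.033)"
```

```text
t 3.35 tcp [ 0.5004 -0.0894  0.0508] F [-11.8   0.6  35. ] gap 0.4 gf 17.810207154834643 q [-0.18  0.44 -0.29  0.83 -0.    2.93]
shift mm [ -0.9  -1.2 -99.2] turn [ 0.002 -0.004 -0.001]
```

step_arm --pt "0 0 -50 0 0 0 62" --pt "0 0 -105 0 0 0 62" --pt "0 0 -115 0 0 0 62" --pt "0 0 -115 0 0 0 62"

```text
time: 3.85
ee_pos: [0.4999, -0.0887, 0.1612]
orientation: [3.141, 0.052, 0.004]
wrist_force: [0.5, 0.4, -0.2]
finger_gap: 0.719
gripper_force: 0.0
```

```bash
python3 -c "
from h import *
go(.4745,-.2755,.11,1.235)"
```

```text
t 3.85 tcp [ 0.4999 -0.0887  0.1612] F [ 0.5  0.4 -0.2] gap 61.4 gf 0.0 q [-0.18  0.32 -0.15  1.1   0.    2.93]
shift mm [-31.6 185.9  51.2] turn [ 0.002 -0.002 -1.202]
```

step_arm --pt "-31.6 185.9 0 0 0 -1.202 62" --pt "-31.6 185.9 0 0 0 -1.202 62" --pt "-31.6 185.9 51 0 0 -1.202 62" --pt "-31.6 185.9 51 0 0 -1.202 62" --pt "-31.6 185.9 51 0 0 -1.202 62" --pt "-31.6 185.9 51 0 0 -1.202 62" --pt "-31.6 185.9 51 0 0 -1.202 62" --pt "-31.6 185.9 51 0 0 -1.202 62"

```text
time: 4.85
ee_pos: [0.4725, -0.2747, 0.1071]
orientation: [-2.56, -1.815, 0.003]
wrist_force: [-0.1, -0.4, 0.5]
finger_gap: 0.727
gripper_force: 0.0
```

```bash
python3 -c "
from h import *
f=snap('scene');C=cloud(f)
go(.4745,-.2755,.028,1.235)
s=f['color'][150:260,290:450];cv2.imwrite('pics/pre.png',cv2.resize(s,None,fx=5,fy=5,interpolation=2)[...,::-1])
Q=C.reshape(-1,3);d=Q[:,:2]-[.499,-.0882];m=(abs(d[:,0])<.02)&(abs(d[:,1])<.03)&(Q[:,2]<.045);print('bed z',np.median(Q[m,2]),m.sum())
"
```

```text
t 4.9 tcp [ 0.4727 -0.2748  0.1074] F [-0.5 -0.8 -0.5] gap 62.0 gf 0.0 q [-0.53  0.44 -0.11  1.02  0.    1.38]
shift mm [-0.1  2.2 79.4] turn [-0.003 -0.001 -0.002]
bed z 0.02664697794853199 205
```

View pics/pre.png

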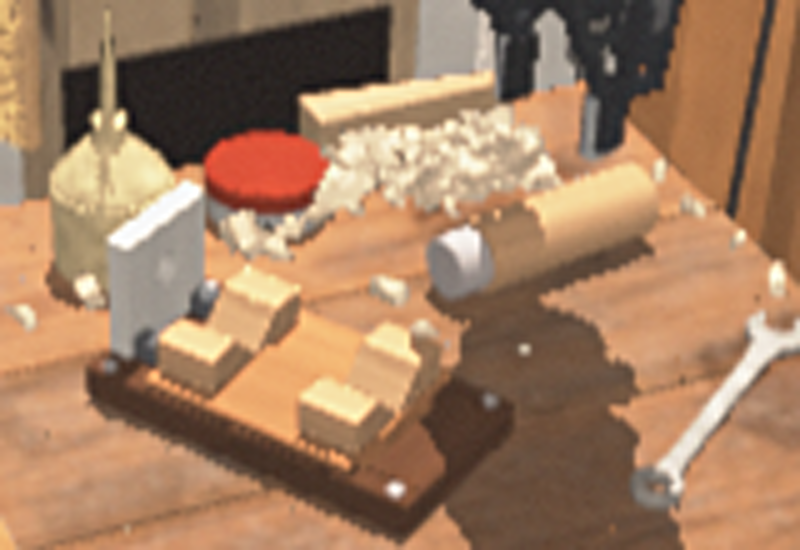

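The V-block is home: the bed measures 26.6 mm. The crop shows the V empty at (290,350), and the blank with its ferrule at (460,262) under the open fingers at (600,130). Descending.

step_arm --pt "0 1 40 0 0 0 62" --pt "0 1 60 0 0 0 62" --pt "0 1 75 0 0 0 62" --pt "0 1 80 0 0 0 62" --pt "0 1 80 0 0 0 62"

```text
time: 5.52
ee_pos: [0.4748, -0.2759, 0.0293]
orientation: [-2.562, -1.818, 0.0]
wrist_force: [0.7, 0.1, 0.0]
finger_gap: 0.726
gripper_force: 0.0
```

step_arm --pt "0 0 1 0 0 0 48" --pt "0 0 1 0 0 0 42" --pt "0 0 1 0 0 0 36" --pt "0 0 1 0 0 0 25" --pt "0 0 1 0 0 0 20" --pt "0 0 1 0 0 0 20"

```text
time: 6.28
ee_pos: [0.4753, -0.2762, 0.0293]
orientation: [2.56, 1.818, 0.001]
wrist_force: [-0.4, 0.1, 6.3]
finger_gap: 0.451
gripper_force: 60.1
```

step_arm --pt "0 0 -15 0 0 0 20" --pt "0 0 -50 0 0 0 20" --pt "0 0 -90 0 0 0 20" --pt "0 0 -110 0 0 0 20" --pt "0 0 -110 0 0 0 20"

```text
time: 6.9
ee_pos: [0.4759, -0.2765, 0.1405]
orientation: [2.558, 1.816, 0.003]
wrist_force: [-0.6, -0.0, -1.6]
finger_gap: 0.45
gripper_force: 60.5
```

```bash
python3 -c "
from h import *
f=snap('scene');C=cloud(f);np.save('Cs.npy',C)
go(.499,-.088,.14,.033)
cv2.imwrite('pics/held.png',cv2.resize(f['color'][80:260,290:450],None,fx=3.2,fy=3.2,interpolation=2)[...,::-1])
"
```

```text
t 6.95 tcp [ 0.4749 -0.2759  0.1389] F [-0.2  0.6 -1.8] gap 38.4 gf 60.46523094177246 q [-0.53  0.41 -0.07  1.09  0.    1.38]
shift mm [185.3 -39.2  -1.2] turn [ 1.000e-03 -1.000e-03  1.202e+00]
```

View pics/held.png

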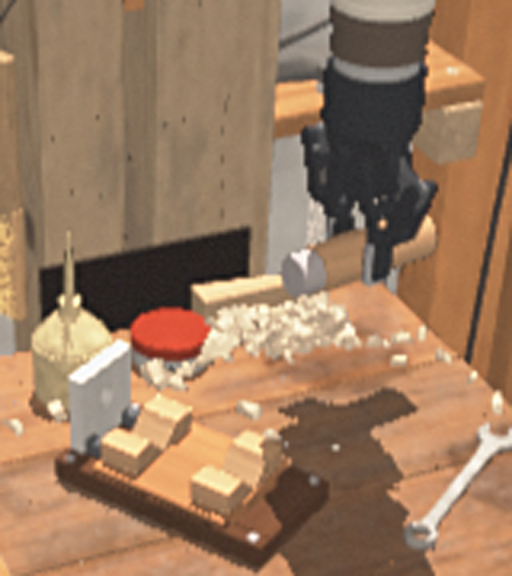

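Blank held (force −1.8 N, matching its weight); the picture shows it level in the fingers, ferrule at (303,272), roughly mid-length. Moving it over the V.

step_arm --pt "60 -12 -2 0 0 0.18 20" --pt "110 -23 -2 0 0 0.37 20" --pt "150 -32 -2 0 0 0.55 20" --pt "175 -37 -2 0 0 0.74 20" --pt "185.3 -39.2 -2 0 0 0.92 20" --pt "185.3 -39.2 -2 0 0 1.1 20" --pt "185.3 -39.2 -2 0 0 1.202 20" --pt "185.3 -39.2 -2 0 0 1.202 20" --pt "185.3 -39.2 -2 0 0 1.202 20"

```text
time: 8.07
ee_pos: [0.4981, -0.0879, 0.1394]
orientation: [-3.141, -0.054, 0.003]
wrist_force: [-0.6, 1.7, -1.3]
finger_gap: 0.448
gripper_force: 60.3
```

```bash
python3 - <<'E'
from h import *
f=snap('scene');C=cloud(f);f2=snap('top');C2=cloud(f2)
go(.499,-.088,.075,.033)
cv2.imwrite('pics/over.png',cv2.resize(f['color'][100:270,260:430],None,fx=3.4,fy=3.4,interpolation=2)[...,::-1])
c,s=np.cos(.033),np.sin(.033)
for X in(C,C2):
    Q=X.reshape(-1,3);d=Q[:,:2]-[.499,-.0882];J=np.c_[d@[c,s],d@[-s,c],Q[:,2]]
    m=(J[:,2]>.1)&(J[:,2]<.158)&(abs(J[:,1])<.026)&(abs(J[:,0])<.09);print(m.sum(),np.percentile(J[m,0],[1,99]))
    for lo,hi in((-.065,-.02),(.02,.045),(.047,.065)):
        k=m&(J[:,0]>lo)&(J[:,0]<hi);print(lo,k.sum(),[np.percentile(J[k,i],[2,50,98]).round(4) for i in(1,2)] if k.any() else '')
E
```

```text
t 8.175 tcp [ 0.4985 -0.088   0.1399] F [ 0.4  0.  -1.3] gap 38.1 gf 60.29629826545715 q [-0.17  0.34 -0.18  1.05 -0.    2.93]
shift mm [ 0.5  0.  64.9] turn [-0.     0.001  0.001]
749 [-0.06690427  0.06245905]
-0.065 338 [array([-0.0095,  0.0144,  0.0228]), array([0.1164, 0.1422, 0.1513])]
0.02 66 [array([-0.0023,  0.019 ,  0.0223]), array([0.1183, 0.1325, 0.1458])]
0.047 78 [array([-0.0003,  0.0135,  0.0181]), array([0.1228, 0.1386, 0.1481])]
192 [-0.06636035  0.06285811]
-0.065 103 [array([0.0123, 0.0169, 0.0201]), array([0.1326, 0.1422, 0.1483])]
0.02 11 [array([0.0128, 0.0166, 0.0183]), array([0.1358, 0.1386, 0.1449])]
0.047 62 [array([0.0026, 0.0101, 0.0156]), array([0.1349, 0.1436, 0.1499])]
```

View pics/over.png

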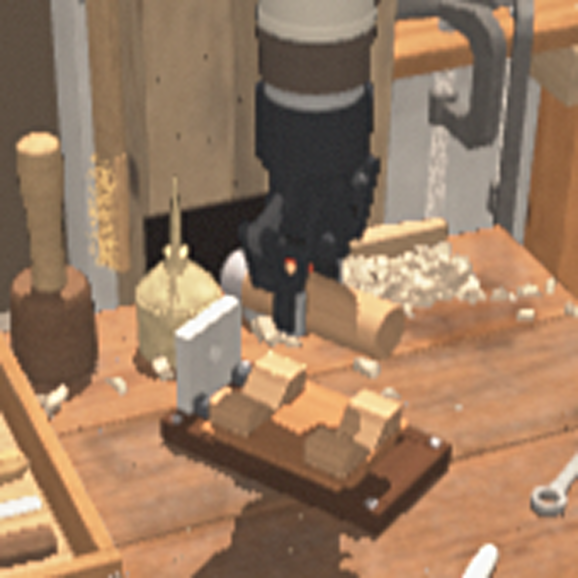

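The picture shows the blank level above the V, ferrule (235,272) towards the plate. Measured, it is central to 2 mm with its axis about 9 mm below the TCP, so it should seat at TCP z ≈ 0.065.

step_arm --pt "0.5 0 30 0 0 0 20" --pt "0.5 0 55 0 0 0 20" --pt "0.5 0 66 0 0 0 20" --pt "0.5 0 70 0 0 0 20" --pt "0.5 0 72 0 0 0 20" --pt "0.5 0 72 0 0 0 20"

```text
time: 8.93
ee_pos: [0.4999, -0.0881, 0.069]
orientation: [3.141, 0.052, 0.002]
wrist_force: [-0.2, -0.0, -1.8]
finger_gap: 0.445
gripper_force: 60.4
```

step_arm --pt "0 0 2 0 0 0 20" --pt "0 0 4 0 0 0 20" --pt "0 0 5 0 0 0 20" --pt "0 0 5 0 0 0 20"

```text
time: 9.43
ee_pos: [0.5001, -0.088, 0.0658]
orientation: [3.14, 0.053, 0.004]
wrist_force: [-4.1, 0.1, 14.5]
finger_gap: 0.45
gripper_force: 62.2
```

Contact is balanced (Fz 14.5 N, Fy about 0). I'll ease the grip once so the blank rolls to the middle, then regrip and press.

step_arm --pt "0 0 -3 0 0 0 20" --pt "0 0 -4 0 0 0 44" --pt "0 0 -4 0 0 0 44" --pt "0 0 -4 0 0 0 44" --pt "0 0 -4 0 0 0 44"

```text
time: 10.05
ee_pos: [0.4992, -0.088, 0.0671]
orientation: [-3.141, -0.051, 0.001]
wrist_force: [0.4, 0.3, 1.1]
finger_gap: 0.517
gripper_force: 0.0
```

step_arm --pt "0 0 0 0 0 0 36" --pt "0 0 0 0 0 0 25" --pt "0 0 0 0 0 0 20" --pt "0 0 0 0 0 0 20" --pt "0 0 0 0 0 0 20"

```text
time: 10.68
ee_pos: [0.4993, -0.0881, 0.0675]
orientation: [3.141, 0.051, 0.0]
wrist_force: [-2.4, -1.6, 5.0]
finger_gap: 0.446
gripper_force: 59.9
```

step_arm --pt "0 0 2 0 0 0 20" --pt "0 0 4 0 0 0 20" --pt "0 0 6 0 0 0 20" --pt "0 0 6 0 0 0 20" --pt "0 0 6 0 0 0 20"

```text
time: 11.3
ee_pos: [0.4995, -0.0882, 0.0671]
orientation: [3.14, 0.051, 0.005]
wrist_force: [-16.5, 1.0, 44.4]
finger_gap: 0.451
gripper_force: 64.6
```

```bash
python3 - <<'E'
from h import *
go(.499,-.088,.065,.033)
f=snap('scene');C=cloud(f);f2=snap('top');C2=cloud(f2)
cv2.imwrite('pics/seated.png',cv2.resize(f['color'][130:270,270:430],None,fx=4.2,fy=4.2,interpolation=2)[...,::-1])
c,s=np.cos(.033),np.sin(.033)
from scipy.optimize import least_squares
for X in(C,C2):
    Q=X.reshape(-1,3);d=Q[:,:2]-[.499,-.0882];J=np.c_[d@[c,s],d@[-s,c],Q[:,2]]
    m=(J[:,2]>.05)&(J[:,2]<.08)&(abs(J[:,1])<.024)&(J[:,0]<.075)&(J[:,0]>-.09);print(m.sum(),np.percentile(J[m,0],[1,99]))
    k=m&(J[:,0]<-.015)&(J[:,0]>-.062);p=J[k]
    r=least_squares(lambda a:np.hypot(p[:,1]-a[0],p[:,2]-a[1])-.02,[0,.056],loss='soft_l1',f_scale=.001);print('axis rear',k.sum(),r.x.round(4))
    k=(abs(J[:,0])<.058)&(abs(J[:,0])>.027)&(abs(J[:,1])>.022)&(abs(J[:,1])<.037)&(J[:,2]<.06)&(J[:,2]>.035);print('rim z',np.median(J[k,2]),k.sum())
E
```

```text
t 11.3 tcp [ 0.4995 -0.0882  0.0671] F [-16.5   1.   44.4] gap 38.5 gf 64.61827754974365 q [-0.17  0.42 -0.28  0.87 -0.    2.93]
shift mm [-0.5 -0.2  2.1] turn [ 0.001 -0.003 -0.   ]
600 [-0.06511417  0.06365617]
axis rear 284 [-0.0005  0.0566]
rim z 0.045630097764704836 120
124 [-0.06437265  0.06428908]
axis rear 56 [-0.0008  0.058 ]
rim z 0.04648863855458241 198
```

View pics/seated.png

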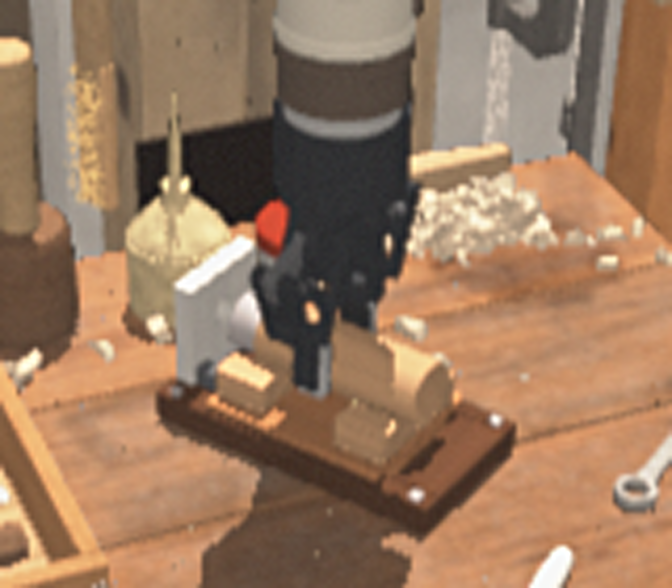

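The blank is seated: axis at −0.5 mm sideways and 56.6 mm high, ends at −65/+64 mm, rim 45.6 mm (home). The picture shows it in the V with the ferrule (243,320) facing the plate. I'll ease the push slightly and check it is steady.

step_arm --pt "0 0 -1.5 0 0 0 20" --pt "0 0 -1.5 0 0 0 20" --pt "0 0 -1.5 0 0 0 20" --pt "0 0 -1.5 0 0 0 20"

```text
time: 11.9
ee_pos: [0.4995, -0.0882, 0.0672]
orientation: [3.14, 0.051, 0.004]
wrist_force: [-12.0, -0.4, 34.7]
finger_gap: 0.45
gripper_force: 63.0
```

step_arm --pt "0 0 0 0 0 0 20" --pt "0 0 0 0 0 0 20" --pt "0 0 0 0 0 0 20" --pt "0 0 0 0 0 0 20"

```text
time: 12.4
ee_pos: [0.4994, -0.0882, 0.0672]
orientation: [3.14, 0.051, 0.004]
wrist_force: [-12.8, 0.2, 33.6]
finger_gap: 0.448
gripper_force: 63.0
```

Steady: 34 N down, no sideways force. Handing in.

```bash
python3 -c "
from rig import *
print(job_done())"
```

```text
the job is handed in; nothing more can be done
None
```

I handed the job in at about 12.4 s: the V-block is home and the thick blank lies centred in the V, ferrule to the guide plate, still gripped and pressed down with about 34 N; the hand-in gave no verdict.

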